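# Shut the transit case and snap the clip through its staple

## Robot

A 6-joint arm with a two-finger parallel gripper is mounted at the origin on a cart in front of the work surface, level with it; the furniture and walls round the work are solid. World frame = base frame: x ahead of the robot, y to its left, z up, the work surface at z = 0. Lengths are in m, angles in degrees, forces in N, time in s.
With the tool pointing down it reaches from about 0.3 to 0.75 m from the base axis. Payload 8.5 kg.
Tool frame: the origin (TCP) lies at the very end of the fingers, on their centre line; the grasp point (between the pads) lies 19 mm behind it (env.grasp_offset is the distance from the TCP to the grasp point, in m); y points along the fingers, z is the direction in which the jaws open and shut, and the axes are right-handed (so a half turn about y gives the same grasp; the last joint's range is limited). The gripper opens to 85 mm and grips with 20 to 120 N. Pads are 22 mm wide; open, the fingers measure 114 mm over their backs; the gripper's body (76 mm by 85 mm) begins 54 mm behind the grasp point. The pads swing forward as they close: fully open they stand 13 mm farther back than shut.
Start: joints at [-82.237, 21.807, 74.336, -0, 83.858, -12.336], TCP at [0.189, -0.516, 0.231] pointing down, gripper open.
Joint ranges: [-178.18, 178.18], [-50.72, 133.34], [12.68, 142.11], [-81.47, 261.47], [9.98, 163.14], [-165.26, 165.26]. Speed limits (degrees/s): [136.94, 136.94, 180, 180, 180, 180].

## Interface

Orientations are given as a 3x3 rotation matrix whose columns are the frame's x, y, z axes.
In Python, from rig import env gives the robot as it stands. The module is installed in compiled form; this text tells all that it offers.
- The arm moves only by the shell command python3 -m pendant 'ROWS' [FORCE]. ROWS is JSON, a list of rows, each a list of 3 entries, a list of its own where there are three numbers: the shift along the world's x, y, z as a fraction of full scale, then the turn about the world's z as a fraction of full scale, then the opening, from 0 (shut) to 1 (fully open). A call has 1 to 12 rows; each row shifts and turns the commanded pose from where the row before left it; what a row does not reach is not made up. Full scale, the value 1, is 30 mm for a shift and 5 degrees for a turn. A row lasts 1/12 s, in which the tool goes at most 41.7 mm and 7.16 degrees, less where a joint would pass 70% of its speed; a pose out of reach is approached as far as the arm can. A call with a number of a shift or a turn outside -1 to 1 is refused whole. A call with a gripper value outside its range is refused whole. The fingers move at their own pace and stop on an object; FORCE is the grip in N (left out, the last holds). Time passes only in rows, so rows that do not move let the fingers close. It gives the time, the measured TCP pose, the force and the opening at its end, in the units of the state.
- env.observe(): the state, without advancing time (a new reading comes with each control period).
- env.get_image(name): name is "side" or "top" or "wrist"; returns (picture, depth): 420x560x3 uint8, red, green, blue; 420x560 float32, m along the optical axis (not along the pixel's ray), 0 where there is no reading.
- env.camera_model(name): a dict with "camera_matrix" (3x3 intrinsics, pixels), "dist_coeffs" ([k1, k2, p1, p2, k3] as OpenCV has them; the pictures are not rectified), "R" (3x3) and "t" (3): a world point X has camera coordinates R X + t; the wrist camera has in their place "tool_from_camera" (4x4, takes a point from camera to tool coordinates, whose origin is the TCP and whose axes are the tool frame's). Camera axes: x right, y down, z forward; pixel columns grow to the right and rows downward; lengths in m; the calibration is good to about 2 mm. A picture is of the moment at which its call begins: read the wrist's pose just before it. camera_model takes no time and is no camera call.
- env.close_job(): hands the job in, once; it reports no verdict.
The state is a dict: "time_s": time; "q": joint angles; "qvel": joint speeds; "joint_efforts": joint torques, N m; "position": TCP position; "tool_rot": TCP orientation; "ft_force": force on the tool from outside, world axes, zero at the start; "wrist_torque": the same for the moment, N m; "grip_width": finger opening in m.
Only numpy, scipy, OpenCV 4.12 (cv2) and the standard library are available. Lean on these libraries where they do the work, as an engineer would, in place of code of your own. Each camera call takes 0.05 s, during which the arm holds its last target.

## Task

Shut the lid of the metal transit case fully, so that the staple stands up through the slot in the lid's tongue. Then take the snap clip from its stand and press its sprung gate down over the bar of the staple until the gate springs shut behind the bar, and let go, leaving the clip captive on the staple. Leave the small bottle, the timer and the petri dish where they stand.

Things in the scene. Friction and masses are not known exactly. Their poses are not given: they have to be found in the camera images.
- case: aluminium transit case fixed to the bench, 130 (x) x 220 (y) x 75 mm high, holding two petri dishes; origin at the centre of its underside, z up; the lid's hinge line runs along its y at x = +65 mm, z = 75 mm; its front (staple side) is -x.
- case_lid (a joint): lid, rad: 0 = shut, grows as its front edge rises; stiff hinge, stays where left, shut by pressing its top down with a few newtons. Panel 9 mm thick, 224 mm wide (y), reaching 132 mm from the hinge line, underside level with that line (top at 84 mm when shut). A slotted steel tongue, 100 mm wide, 6 mm thick, in the middle of its front edge reaches 198 mm from the hinge line.
- eye (a point): middle of the staple's bar, at x -90, y 0, z 147 mm in the case frame; axes as the case. The staple is an upright steel U of 7 mm rod fixed to the case front; the bar runs along the case's y, 44 mm clear between two round collars, 34 mm across and 4 mm thick, at its ends, which keep the clip on the bar. With the lid shut the opening below the bar is 62 mm high.
- clip: loose steel snap clip, 110 mm high, about 90 g, upright in its stand: an inverted U of 9 mm round bar in its own x-z plane, 29 mm clear inside, legs at x = +-19 mm, flaring to 55 mm over all at the bottom. Origin: centre of its underside, z up. Inside of the crown at z = 55 mm. It goes on with its y along the case's y, either way round; let go, it may flop over to either side.
- clip_grip (a point): middle of the clip's flat black grip on top of the crown, 85 mm above the clip's underside; the grip is 32 mm (clip x) x 12 mm (clip y: grasp across this), from z = 60 to 110 mm in the clip frame; axes as the clip.
- clip_inside (a point): middle of the room inside the clip, 35 mm above its underside; the captive bar's centre lies 18 to 51 mm above the underside. The mouth takes the bar within 8 mm of the middle in clip x; once the bar's centre is 42 mm or more above the underside, the gate has let it past and sprung shut. It meets the crown at 51 mm. Pressing takes about 4 N. Axes as the clip.
- clip_gate (a joint): sprung gate of the clip, rad: 0 = shut, grows as its free end swings up into the clip, to 1.45. 7 mm round bar, 33 mm long, hinged on the leg at x = -19 mm, z = 11 mm; its free end meets the leg at +x. It opens only inward (upward) and springs back by itself.
- stand: grey plastic stand fixed to the bench, 100 (x) x 56 (y) x 46 mm high, with a slot 59 x 13 mm, 40 mm deep, along its x in which the clip's legs stand, its underside 6 mm above the bench; origin at the centre of its underside.
- bottle_small: small clear bottle with an orange cap, 44 mm across, 88 mm high; origin at the centre of its underside; a bystander.
- timer_b: flat blue timer, 62 x 62 x 18 mm; origin at the centre of its underside; a bystander.
- petri_3: petri dish, 90 mm across, 15 mm high; origin at the centre of its underside; a bystander.
Mind the look-alikes: they are no part of the job. What is shaped like the clip but red is not meant.

How it is judged (in metres and radians):
On the way, in this order (a step that is already met when the one before it is completed fails the run):
1. the lid is shut while the clip is not yet on the staple (value of joint case_lid below 0.04 rad and distance between clip and eye above 0.08 m), for 0.2 s.
2. the bar is inside the clip and the gate has sprung shut (x of eye in the frame of clip between -0.02 and 0.02 m and z of eye in the frame of clip between 0.012 and 0.059 m and y of eye in the frame of clip between -0.024 and 0.024 m and angle between the y axis of clip and the y axis of case, either way round below 0.7 rad and value of joint clip_gate below 0.15 rad), for 0.2 s.
At the end, for the whole second after the job is handed in: The lid is shut (under 0.04 rad); the clip, snapped on, is still captive on the bar with the middle of its inside within 40 mm of the bar's middle, hanging or lying whichever way it flopped; its gate is shut (under 0.15 rad); the clip is at rest (under 0.05 m/s) (value of joint case_lid below 0.04 rad and distance between clip_inside and eye below 0.04 m and value of joint clip_gate below 0.15 rad and linear speed of clip below 0.05 m/s); the robot touches nothing.
It fails at once if the small bottle is moved more than 30 mm (distance of bottle_small from where it was at the start of the episode above 0.03 m).
It fails at once if the timer is moved more than 30 mm (distance of timer_b from where it was at the start of the episode above 0.03 m).
It fails at once if the petri dish is moved more than 30 mm (distance of petri_3 from where it was at the start of the episode above 0.03 m).
It also fails if it takes over 51 s, if anything falls off the work surface, if the arm or the gripper's body presses on something with over 40 N, if the wrist force passes 120 N, or if a joint passes its speed limit or range.

## Working session

There is one attempt and no reset: what is moved stays moved. The work goes in short steps, Python scripts to look and compute and a shell command to move; the robot and the scene stay as the last step left them, time stands still between calls to the robot, and variables do not carry over. Pictures are saved under pics/ and viewed, and the job is handed in when it is done.

```bash
mkdir -p pics; cat > h.py <<'E'
import numpy as np,cv2
from rig import env
def cam(n):
    s=env.observe(); im,d=env.get_image(n); m=env.camera_model(n)
    K=np.array(m["camera_matrix"]);D=np.array(m["dist_coeffs"])
    if "R" in m: R=np.array(m["R"]);t=np.array(m["t"])
    else:
        T=np.array(m["tool_from_camera"]);W=np.eye(4);W[:3,:3]=s["tool_rot"];W[:3,3]=s["position"]
        C=np.linalg.inv(W@T);R=C[:3,:3];t=C[:3,3]
    return im,d,K,D,R,t
def pts(c):
    im,d,K,D,R,t=c
    h,w=d.shape;u,v=np.meshgrid(np.arange(w),np.arange(h))
    p=cv2.undistortPoints(np.stack([u,v],-1).reshape(-1,1,2).astype(np.float64),K,D).reshape(h,w,2)
    P=np.dstack([p,np.ones((h,w))])*d[...,None]
    return (P-t)@R
E
python3 - <<'E'
from h import *
s=env.observe();print(s)
for n in ["side","top","wrist"]:
    c=cam(n);cv2.imwrite(f"pics/{n}0.png",c[0][...,::-1]);P=pts(c);np.savez(f"{n}0.npz",im=c[0],d=c[1],P=P,K=c[2],D=c[3],R=c[4],t=c[5])
    print(n,-c[4].T@c[5],c[4][2])
E
```

```text
{'time_s': 0.0, 'q': array([-8.22377103e+01,  2.18416784e+01,  7.43853561e+01, -1.27381216e-03,
        8.38575630e+01, -1.23359928e+01]), 'qvel': array([-0.02877637, -0.01922506, -0.01108731, -0.02588337,  0.00332527,
        0.05174301]), 'joint_efforts': array([ 1.30434078e-04, -4.48463845e+01, -2.31278211e+01, -1.52126058e-04,
        4.84544769e-03, -3.90976808e-06]), 'position': array([ 0.18894707, -0.5162124 ,  0.23070178]), 'tool_rot': array([[-9.39103762e-01, -2.21323973e-04,  3.43633634e-01],
       [-3.43633580e-01,  1.45999062e-03, -9.39102673e-01],
       [-2.93855947e-04, -9.99998910e-01, -1.44713703e-03]]), 'ft_force': array([0.34920298, 0.57871856, 0.42151047]), 'wrist_torque': array([ 0.0067445 , -0.00770339, -0.02846747]), 'grip_width': 0.08545649610761051}
side [0.0355248  1.47381163 0.68805396] [ 0.29696874 -0.88133804 -0.36749533]
top [0.40448571 0.0823148  1.4388907 ] [ 0.07336732 -0.00842379 -0.99726941]
wrist [ 0.26094511 -0.4900798   0.3736888 ] [-0.27977258 -0.10132837 -0.95470407]
```

View pics/side0.png

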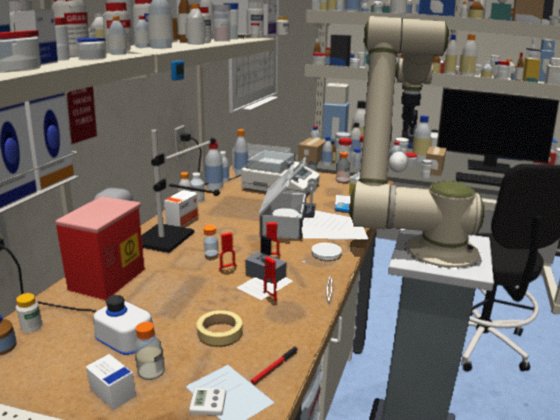

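View pics/top0.png

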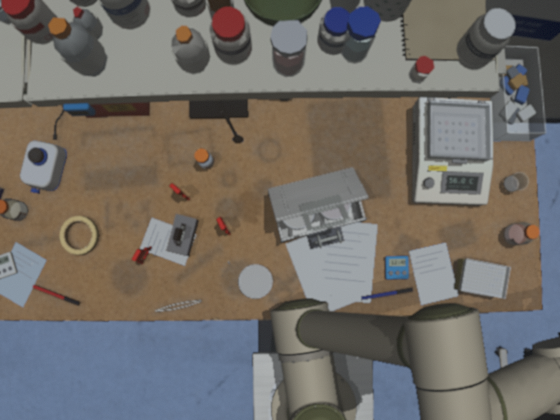

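View pics/wrist0.png

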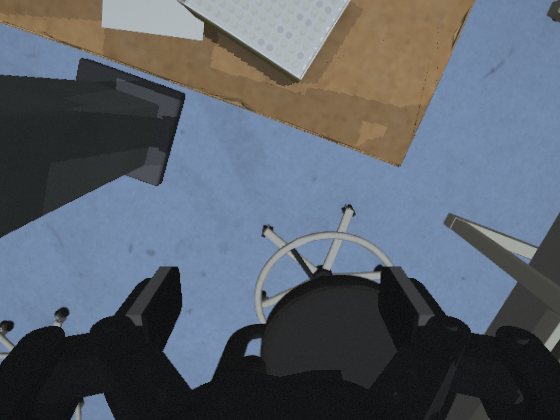

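The top view shows the case at about (320,205) with its lid partly open and its staple side towards the robot at (325,238). The grey stand with the black-gripped clip is at (182,233), with three red look-alikes around it. The bottle is at (204,158), the petri dish at (255,281) and the timer at (397,267).

```bash
python3 - <<'E'
from h import *
z=np.load("top0.npz");im=z["im"];P=z["P"]
a=cv2.resize(im[150:300,120:260],None,fx=4,fy=4,interpolation=2)
b=cv2.resize(im[150:270,250:390],None,fx=5,fy=5,interpolation=2)
s=np.load("side0.npz");c=cv2.resize(s["im"][150:310,200:350],None,fx=4,fy=3.7,interpolation=2)
c=cv2.resize(s["im"][150:300,200:350],None,fx=4,fy=4,interpolation=2)
for n,x in zip("abc",(a,b,c)): cv2.imwrite(f"pics/crop_{n}.png",x[...,::-1])
for (u,v) in [(182,233),(168,235),(190,222),(320,185),(325,237),(204,158),(255,281),(397,267),(310,238),(340,233),(180,250),(142,253),(222,226)]: print(u,v,P[v,u].round(3))
S=s["P"]
for (u,v) in [(266,245),(265,268),(275,245),(290,180)]: print(u,v,S[v,u].round(3))
E
```

```text
182 233 [0.471 0.338 0.017]
168 235 [ 0.467  0.379 -0.002]
190 222 [0.498 0.312 0.041]
320 185 [ 0.579 -0.021  0.114]
325 237 [ 0.453 -0.034  0.065]
204 158 [0.658 0.269 0.083]
255 281 [0.342 0.147 0.012]
397 267 [ 0.371 -0.228  0.013]
310 238 [0.451 0.004 0.066]
340 233 [ 0.462 -0.073  0.061]
180 250 [0.426 0.338 0.044]
142 253 [0.42  0.431 0.072]
222 226 [0.483 0.222 0.109]
266 245 [0.46  0.347 0.099]
265 268 [0.428 0.439 0.083]
275 245 [0.503 0.154 0.003]
290 180 [ 0.598 -0.278  0.069]
```

View pics/crop_a.png

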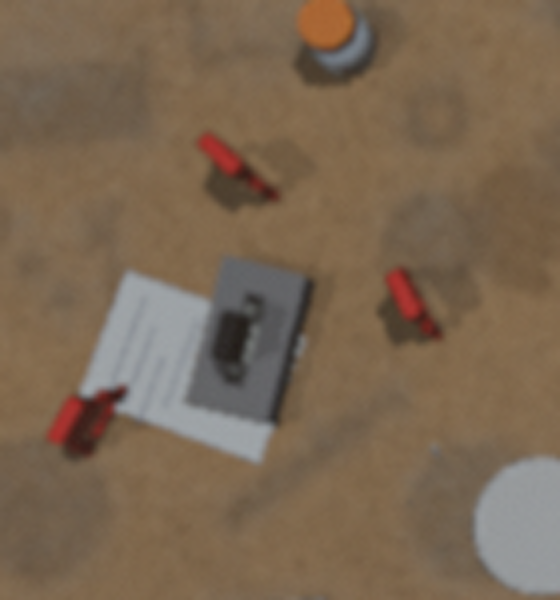

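View pics/crop_b.png

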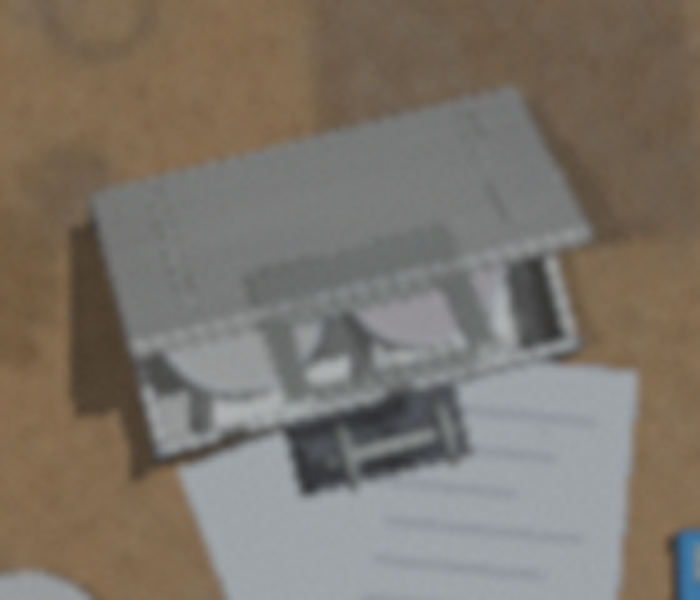

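View pics/crop_c.png

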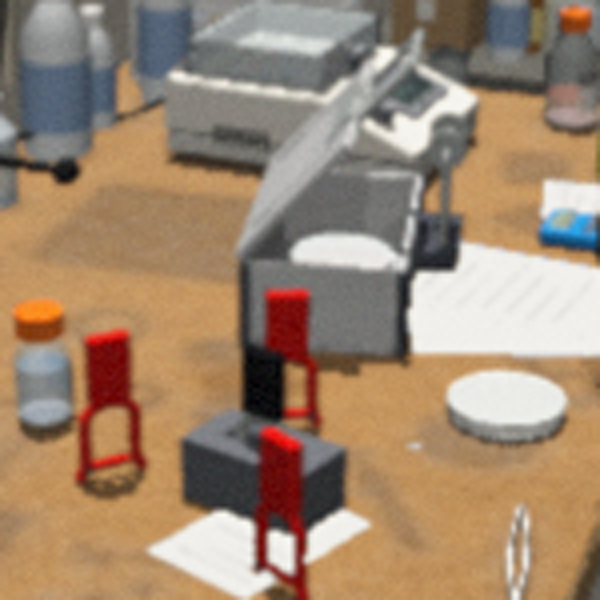

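```bash
cat >> h.py <<'E'
def ray(K,D,R,t,u,v,z):
    p=cv2.undistortPoints(np.array([[[u,v]]],float),K,D).ravel()
    d=R.T@np.array([p[0],p[1],1]);o=-R.T@t
    return o+d*(z-o[2])/d[2]
E
python3 - <<'E'
from h import *
z=np.load("top0.npz");k=[z[i] for i in"KDRt"]
A=lambda x,y,h:ray(*k,120+(x+.5)/4-.5,150+(y+.5)/4-.5,h)
B=lambda x,y,h:ray(*k,250+(x+.5)/5-.5,150+(y+.5)/5-.5,h)
st=np.array([A(*p,.046) for p in[(226,255),(312,278),(274,422),(187,403)]]);print(st.round(4))
print("stand c",st.mean(0), [np.linalg.norm(st[i]-st[(i+1)%4]).round(4) for i in range(4)])
l=(st[0]+st[1]-st[2]-st[3]);print("stand axis deg",np.degrees(np.arctan2(l[1],l[0])))
l=st[0]+st[3]-st[1]-st[2];print("perp",np.degrees(np.arctan2(l[1],l[0])))
im=z["im"].astype(int);P=z["P"]
print("grip top",A(231,338,.11))
g=P[225:245,170:196].reshape(-1,3);c=im[225:245,170:196].reshape(-1,3)
m=(c.max(1)<50)&(g[:,2]>.09);print("black",m.sum(),g[m].mean(0),g[m].min(0),g[m].max(0))
a,b=B(348,457,.147),B(452,433,.147);print("bar",a,b,(a+b)/2,np.linalg.norm(a-b),np.degrees(np.arctan2(*(a-b)[[1,0]])))
a,b=B(155,455,.075),B(577,345,.075);print("rim",a,b,(a+b)/2,np.linalg.norm(a-b),np.degrees(np.arctan2(*(a-b)[[1,0]])))
# side
s=np.load("side0.npz");S=s["P"];ims=s["im"].astype(int)
m=(np.abs(S[...,0]-.46)<.08)&(np.abs(S[...,1]-.33)<.05)&(S[...,2]>.06)&(ims.max(2)<60)
print("side black",m.sum(),S[m].mean(0),S[m].min(0),S[m].max(0))
m=(np.abs(S[...,0]-.44)<.04)&(np.abs(S[...,1]+.03)<.06)&(S[...,2]>.1)
print("side staple",m.sum(),S[m].mean(0),S[m].min(0),S[m].max(0))
# lid plane
m=(P[...,0]>.5)&(P[...,0]<.68)&(np.abs(P[...,1]+.02)<.12)&(P[...,2]>.09)
q=P[m];C=np.c_[q[:,:2],np.ones(len(q))];w=np.linalg.lstsq(C,q[:,2],rcond=None)[0];print("lid",len(q),w,np.degrees(np.arctan(np.hypot(*w[:2]))),q.min(0),q.max(0),np.abs(C@w-q[:,2]).mean())
E
```

```text
[[0.521  0.3474 0.046 ]
 [0.5051 0.2914 0.046 ]
 [0.4127 0.3168 0.046 ]
 [0.4258 0.3733 0.046 ]]
stand c [0.4661404  0.33225184 0.046     ] [np.float64(0.0582), np.float64(0.0958), np.float64(0.058), np.float64(0.0987)]
stand axis deg -15.315613367256395
perp 75.56922054300682
grip top [0.46434594 0.33232983 0.11      ]
black 56 [0.4635473  0.32909753 0.13175029] [0.40448571 0.0823148  0.09026572] [0.47757525 0.3405795  1.4388907 ]
bar [ 0.44035587 -0.01322536  0.147     ] [ 0.45084209 -0.06322916  0.147     ] [ 0.44559898 -0.03822726  0.147     ] 0.05109149406002806 101.84378261365087
rim [0.44517257 0.0784914  0.075     ] [ 0.49672003 -0.13604871  0.075     ] [ 0.4709463  -0.02877866  0.075     ] 0.22064586339190156 103.51033670043188
side black 172 [0.463739   0.34195227 0.09509941] [0.4499722  0.33381174 0.06835367] [0.47903125 0.35085452 0.11965204]
side staple 183 [ 0.44918384 -0.02029306  0.16057023] [ 0.4237358  -0.06725963  0.10299645] [0.47948091 0.0277817  0.23086174]
lid 4927 [ 3.21400386  0.21632479 -1.60301746] 72.75377502380272 [ 0.50005768 -0.13992528  0.09001654] [0.67999039 0.09994994 0.65115515] 0.07056351988081903
```

```bash
python3 - <<'E'
from h import *
z=np.load("top0.npz");P=z["P"];im=z["im"].astype(int)
o=np.array([.5341,-.0136]);a=np.radians(13.3);ex=np.array([np.cos(a),np.sin(a)]);ey=np.array([-ex[1],ex[0]])
x=(P[...,:2]-o)@ex;y=(P[...,:2]-o)@ey
for y0 in(-.08,0,.08):
  m=(np.abs(y-y0)<.006)&(np.abs(x)<.16)&(P[...,2]>.03)&(P[...,2]<.3)
  i=np.argsort(x[m]);print(y0);print(np.c_[x[m],P[m][:,2]][i][::6].round(3).tolist())
s=np.load("side0.npz");P=s["P"];x=(P[...,:2]-o)@ex;y=(P[...,:2]-o)@ey
m=(np.abs(x)<.15)&(np.abs(y)<.13)&(P[...,2]>.1);print(m.sum())
i=np.argsort(x[m]);print(np.c_[x[m],y[m],P[m][:,2]][i][::40].round(3).tolist())
E
```

```text
-0.08
[[-0.065, 0.043], [-0.064, 0.079], [-0.06, 0.072], [-0.019, 0.174], [-0.016, 0.176], [-0.013, 0.177], [-0.01, 0.176], [-0.007, 0.169], [-0.004, 0.165], [-0.001, 0.164], [0.003, 0.16], [0.007, 0.148], [0.009, 0.15], [0.012, 0.148], [0.016, 0.144], [0.019, 0.14], [0.022, 0.137], [0.025, 0.135], [0.027, 0.132], [0.031, 0.13], [0.034, 0.122], [0.038, 0.119], [0.042, 0.116], [0.046, 0.105], [0.049, 0.113], [0.052, 0.103], [0.055, 0.101], [0.059, 0.092], [0.064, 0.088], [0.067, 0.084]]
0
[[-0.104, 0.065], [-0.101, 0.065], [-0.098, 0.064], [-0.094, 0.067], [-0.092, 0.145], [-0.089, 0.147], [-0.085, 0.063], [-0.081, 0.062], [-0.078, 0.06], [-0.075, 0.066], [-0.072, 0.061], [-0.069, 0.066], [-0.066, 0.222], [-0.065, 0.222], [-0.063, 0.226], [-0.062, 0.073], [-0.059, 0.225], [-0.057, 0.217], [-0.023, 0.174], [-0.021, 0.177], [-0.018, 0.175], [-0.015, 0.182], [-0.013, 0.182], [-0.009, 0.172], [-0.007, 0.172], [-0.003, 0.162], [-0.001, 0.167], [0.003, 0.163], [0.007, 0.151], [0.009, 0.152], [0.013, 0.145], [0.016, 0.142], [0.019, 0.137], [0.023, 0.134], [0.026, 0.132], [0.03, 0.128], [0.03
[... 630 characters left out ...]
0.06, 0.093], [0.064, 0.081], [0.068, 0.085], [0.072, 0.077]]
1043
[[-0.107, 0.027, 0.15], [-0.095, -0.023, 0.156], [-0.09, 0.018, 0.163], [-0.081, -0.022, 0.156], [-0.062, -0.026, 0.23], [-0.045, 0.042, 0.206], [-0.024, 0.015, 0.183], [-0.017, 0.08, 0.18], [-0.011, -0.093, 0.176], [-0.005, 0.017, 0.172], [0.002, 0.108, 0.156], [0.009, 0.099, 0.153], [0.016, 0.093, 0.147], [0.023, 0.111, 0.126], [0.029, 0.109, 0.118], [0.037, 0.103, 0.122], [0.044, 0.018, 0.114], [0.052, 0.081, 0.103], [0.109, -0.124, 0.556], [0.115, -0.097, 0.594], [0.121, -0.071, 0.563], [0.126, -0.045, 0.571], [0.131, -0.036, 0.591], [0.136, -0.01, 0.568], [0.141, 0.015, 0.56], [0.145, 0.023, 0.585], [0.15, 0.048, 0.598]]
```

The case yaw comes out at about 13.4° and the lid is at about 48°. In the case frame the bar lies at x = −0.090, z = 0.147, which matches the given geometry. I'll close the fingers and move above the lid.

```bash
python3 -m pendant '[[[0.3,0.5,0.6],0,0],[[0.65,0.97,0.6],0,0],[[0.65,0.97,0],0,0],[[0.65,0.97,0],0,0],[[0.65,0.97,0],0,0],[[0.65,0.97,0],0,0],[[0.65,0.97,0],0,0],[[0.65,0.97,0],0,0],[[0.65,0.97,0],0,0],[[0.65,0.97,0],0,0],[[0.65,0.97,0],0,0],[[0.65,0.97,0],0,0]]' 40
```

```text
time_s: 1.15
position: [0.4131, -0.1797, 0.2673]
tool_rot: [[-0.939, -0.0, 0.344], [-0.344, 0.0, -0.939], [0.0, -1.0, -0.0]]
ft_force: [0.6, 0.5, -0.3]
grip_width: -0.0002
```

```bash
python3 -m pendant '[[[0.62,0.91,0],0,0],[[0.62,0.91,0],0,0],[[0.62,0.91,0],0,0],[[0.62,0.91,0],0,0],[[0.62,0.91,-0.2],0,0],[[0.6,0.7,-0.5],0,0],[[0,0,-0.8],0,0],[[0,0,-0.8],0,0],[[0,0,-0.5],0,0]]'
```

```text
time_s: 1.9
position: [0.5228, -0.0231, 0.1808]
tool_rot: [[-0.939, -0.003, 0.345], [-0.345, 0.001, -0.939], [0.003, -1.0, -0.002]]
ft_force: [0.3, -0.1, 0.7]
grip_width: 0.0001
```

```bash
python3 -m pendant '[[[0,0,-0.4],0,0],[[0,0,-0.4],0,0],[[0,0,-0.4],0,0],[[0,0,-0.4],0,0],[[0,0,-0.4],0,0],[[0,0,-0.4],0,0]]'; python3 - <<'E'
from h import *
c=cam("side");cv2.imwrite("pics/s1.png",cv2.resize(c[0][150:300,200:350],None,fx=4,fy=4)[...,::-1])
E
```

```text
time_s: 2.4
position: [0.5235, -0.0239, 0.1109]
tool_rot: [[-0.939, 0.0, 0.344], [-0.344, -0.0, -0.939], [-0.0, -1.0, 0.0]]
ft_force: [-0.3, -0.3, 1.4]
grip_width: 0.0004
```

View pics/s1.png

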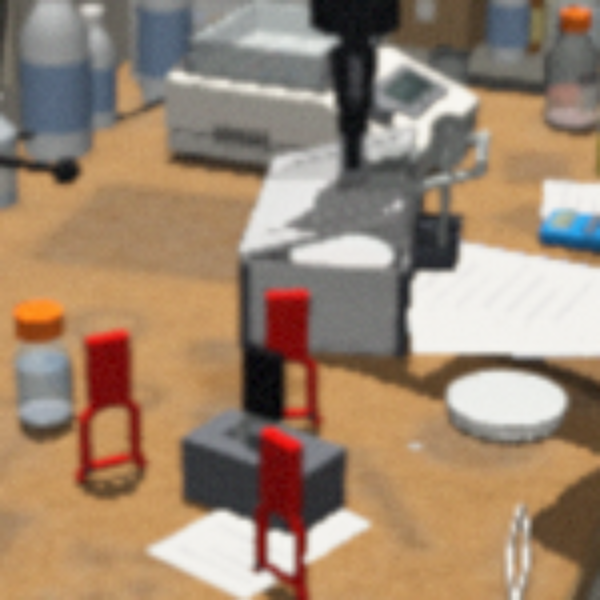

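The lid is following the fingertips down; in the crop the tip is on the lid at about (350,165). I'll keep pressing gently.

```bash
python3 -m pendant '[[[0,0,-0.3],0,0],[[0,0,-0.3],0,0],[[0,0,-0.2],0,0],[[0,0,-0.1],0,0],[[0,0,-0.05],0,0]]'; python3 -m pendant '[[[0,0,-0.05],0,0],[[0,0,-0.05],0,0]]'
```

```text
time_s: 2.87
position: [0.5232, -0.0239, 0.0839]
tool_rot: [[-0.939, -0.0, 0.344], [-0.344, -0.0, -0.939], [0.0, -1.0, 0.0]]
ft_force: [-11.3, 0.5, 29.0]
grip_width: -0.0002
time_s: 3.03
position: [0.5233, -0.024, 0.0836]
tool_rot: [[-0.939, 0.002, 0.344], [-0.344, -0.001, -0.939], [-0.001, -1.0, 0.002]]
ft_force: [-20.3, 2.1, 58.0]
grip_width: 0.0002
```

```bash
python3 -m pendant '[[[0,0,0.3],0,0],[[0,0,0.8],0,0],[[0,0,1],0,0],[[0,0,1],0,0],[[0,0,1],-1,0],[[0,0,1],-0.3,0.5],[[0,0,0.9],0,0.5],[[0,0,0],0,0.5]]'; python3 - <<'E'
from h import *
for n in["side","top","wrist"]:
  c=cam(n);P=pts(c);np.savez(f"{n}1.npz",im=c[0],d=c[1],P=P,K=c[2],D=c[3],R=c[4],t=c[5])
  i=c[0]
  if n=="side":i=cv2.resize(i[150:300,200:350],None,fx=4,fy=4)
  if n=="top":i=cv2.resize(i[150:270,250:390],None,fx=5,fy=5)
  cv2.imwrite(f"pics/{n}1.png",i[...,::-1])
E
```

```text
time_s: 3.7
position: [0.5252, -0.0242, 0.2652]
tool_rot: [[-0.972, 0.01, 0.235], [-0.235, -0.003, -0.972], [-0.009, -1.0, 0.005]]
ft_force: [0.2, -0.9, 0.2]
grip_width: 0.0361
```

View pics/side1.png

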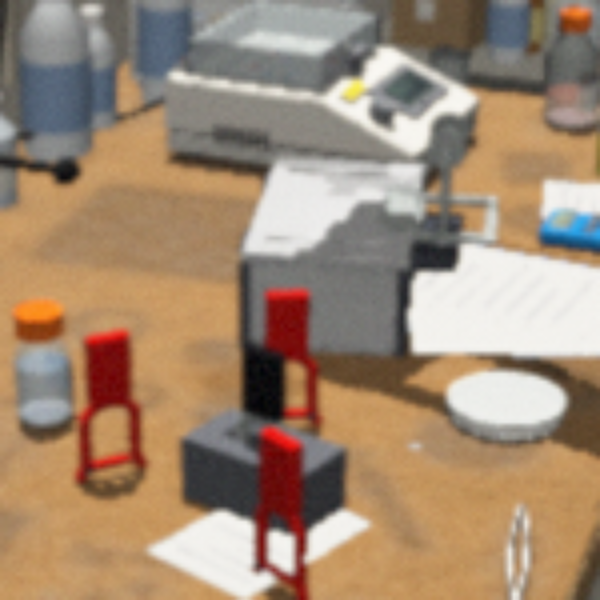

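View pics/wrist1.png

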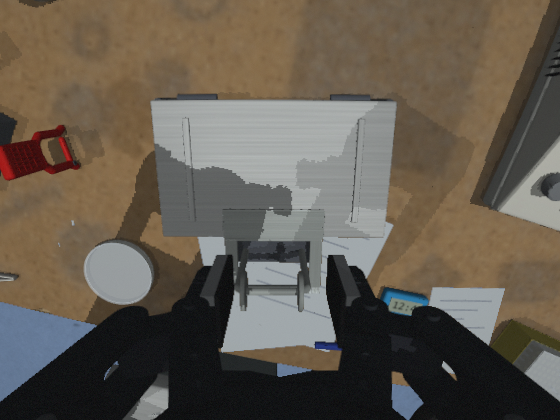

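View pics/top1.png

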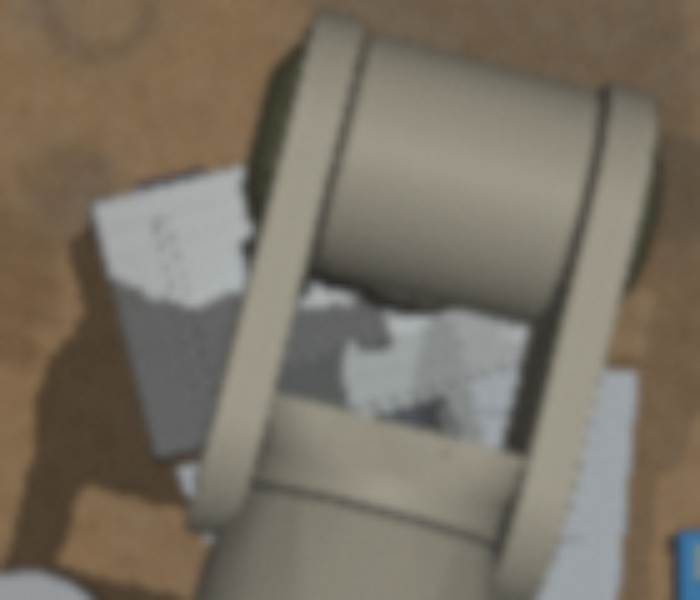

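```bash
python3 - <<'E'
from h import *
z=np.load("wrist1.npz");k=[z[i] for i in"KDRt"];P=z["P"]
i=z["im"];cv2.imwrite("pics/w1c.png",cv2.resize(i[190:350,190:350],None,fx=3.7,fy=3.7,interpolation=2)[...,::-1])
for n,(u,v,h) in dict(eye=(272,290,.147),eL=(243,290,.147),eR=(301,290,.147),bl=(152,101,.084),br=(396,100,.084),fl=(162,237,.084),fr=(387,236,.084)).items(): print(n,ray(*k,u,v,h).round(4),P[v,u].round(4))
s=np.load("side1.npz");print()
q=np.array([ray(*k,u,v,.084) for u,v in[(152,101),(396,100),(387,236),(162,237)]])
d=q[0]+q[3]-q[1]-q[2];print(np.degrees(np.arctan2(d[1],d[0])))
E
```

```text
eye [ 0.446 -0.036  0.147] [ 0.4477 -0.0356  0.1498]
eL [ 0.4402 -0.012   0.147 ] [ 0.4481 -0.0117  0.1598]
eR [ 0.4518 -0.0599  0.147 ] [ 0.4595 -0.0571  0.1606]
bl [0.5708 0.106  0.084 ] [0.5708 0.1058 0.0845]
br [ 0.6231 -0.1079  0.084 ] [ 0.6298 -0.135  -0.0007]
fl [0.4414 0.0786 0.084 ] [ 0.3994  0.1012 -0.0017]
fr [ 0.4958 -0.1422  0.084 ] [ 0.4691 -0.1779  0.0006]

103.79161879453352
```

View pics/w1c.png

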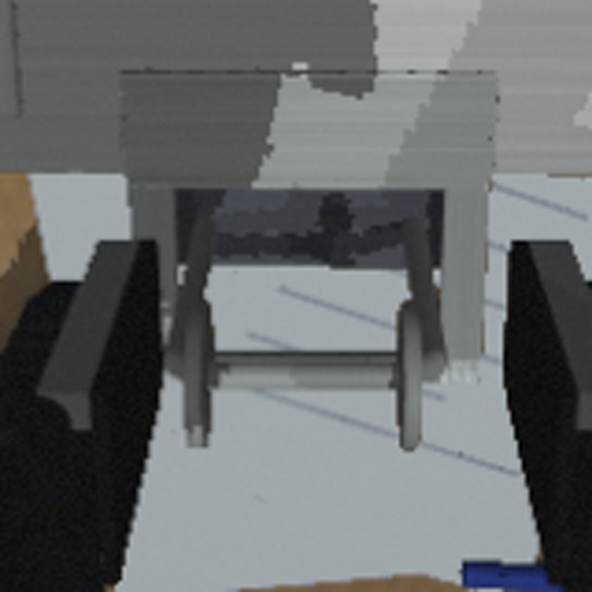

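The lid is shut and the staple stands through the slot. The eye is at (0.446, −0.0365), with the bar direction at 103.7°. Next is the stand.

```bash
python3 -m pendant '[[[-0.15,0.9,0],-0.6,0.5],[[-0.15,0.9,0],-0.6,0.5],[[-0.15,0.9,0],-0.6,0.5],[[-0.15,0.9,0],-0.6,0.5],[[-0.15,0.9,0],-0.6,0.5],[[-0.15,0.9,0],-0.6,0.5],[[-0.15,0.9,0],-0.6,0.5],[[-0.15,0.9,0],-0.6,0.5],[[-0.15,0.9,0],-0.6,0.5],[[-0.15,0.9,0],-0.35,0.5],[[-0.15,0.9,0],0,0.5],[[-0.3,0.8,0],0,0.5]]'; python3 -m pendant '[[[-0.3,0.9,0],0,0.5],[[0,0.3,0],0,0.5],[[0,0,0],0,0.5]]'; python3 - <<'E'
from h import *
for n in["wrist"]:
  c=cam(n);P=pts(c);np.savez(f"{n}2.npz",im=c[0],d=c[1],P=P,K=c[2],D=c[3],R=c[4],t=c[5])
  cv2.imwrite(f"pics/{n}2.png",c[0][...,::-1])
E
```

```text
time_s: 4.85
position: [0.4646, 0.2985, 0.258]
tool_rot: [[-0.965, -0.003, -0.261], [0.261, -0.001, -0.965], [0.002, -1.0, 0.002]]
ft_force: [0.7, 0.4, -0.7]
grip_width: 0.0424
time_s: 5.1
position: [0.4553, 0.3346, 0.2583]
tool_rot: [[-0.966, -0.002, -0.259], [0.259, -0.001, -0.966], [0.002, -1.0, 0.001]]
ft_force: [0.2, -0.5, 0.6]
grip_width: 0.0426
```

View pics/wrist2.png

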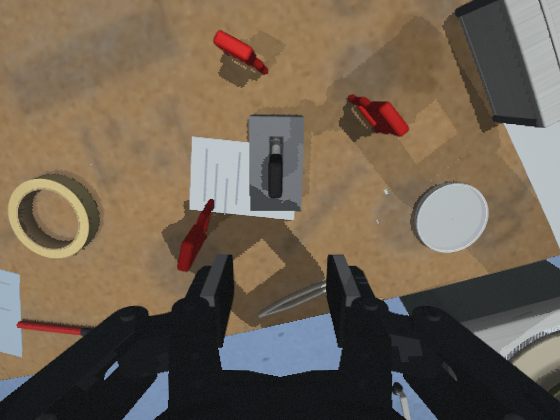

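```bash
python3 - <<'E'
from h import *
z=np.load("wrist2.npz");k=[z[i] for i in"KDRt"];P=z["P"];im=z["im"].astype(int)
cv2.imwrite("pics/w2c.png",cv2.resize(z["im"][105:225,220:330],None,fx=5,fy=5,interpolation=2)[...,::-1])
print("wrist2 grip",P[175,275])
sub=np.zeros(im.shape[:2],bool);sub[130:205,255:295]=1
m=sub&(P[...,2]>.105)&(P[...,2]<.13);q=P[m];print(m.sum(),q.mean(0),q.min(0),q.max(0))
r=cv2.minAreaRect(q[:,:2].astype(np.float32)*1000);print(r)
vv,uu=np.nonzero(m);print(uu.min(),uu.max(),vv.min(),vv.max())
for u,v in[(uu.min(),vv.min()),(uu.max()+1,vv.max()+1)]:print(ray(*k,u,v,.116))
for u,v in[(249,116),(302,116),(300,210),(250,210)]:print(ray(*k,u,v,.046).round(4))
E
```

```text
wrist2 grip [0.47039944 0.33475141 0.11681246]
519 [0.46718211 0.33600529 0.1152137 ] [0.45024651 0.32728808 0.1052337 ] [0.4818614  0.34556172 0.11832567]
((466.1559753417969, 335.9958801269531), (12.199413299560547, 31.48093032836914), 74.9357681274414)
268 282 160 197
[0.48411622 0.33709236 0.116     ]
[0.44885777 0.33346646 0.116     ]
[0.521  0.3489 0.046 ]
[0.5072 0.2974 0.046 ]
[0.4111 0.3235 0.046 ]
[0.4252 0.3761 0.046 ]
```

View pics/w2c.png

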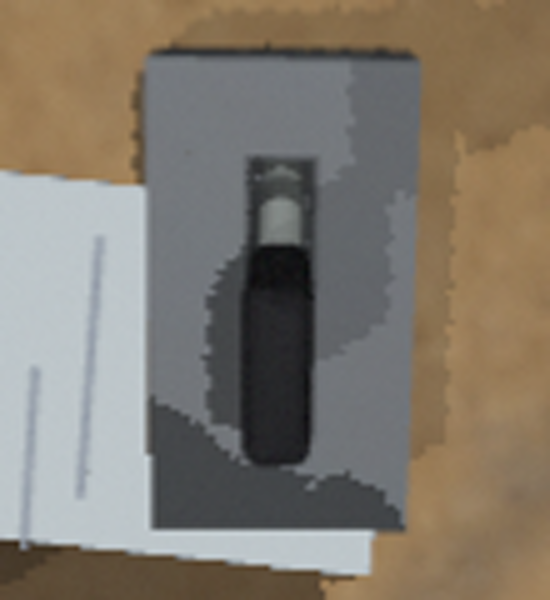

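```bash
python3 -m pendant '[[[0.36,0.05,-0.6],0,0.5],[[0,0,-0.9],0,0.5],[[0,0,-0.9],0,0.5],[[0,0,-0.9],0,0.5],[[0,0,-0.9],0,0.5],[[0,0,-0.8],0,0.5],[[0,0,-0.6],0,0.5],[[0,0,-0.3],0,0.5],[[0,0,0],0,0.5]]';  python3 - <<'E'
from h import *
for n in["wrist"]:
  c=cam(n);cv2.imwrite(f"pics/{n}3.png",c[0][...,::-1])
E
```

```text
time_s: 5.9
position: [0.4665, 0.3331, 0.0809]
tool_rot: [[-0.965, -0.004, -0.263], [0.263, -0.002, -0.965], [0.003, -1.0, 0.003]]
ft_force: [-0.9, 0.1, 0.1]
grip_width: 0.0425
```

View pics/wrist3.png

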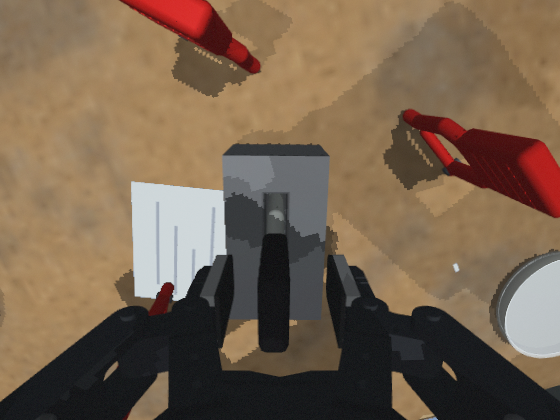

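```bash
python3 -m pendant '[[[0,0.1,0],0,0.3],[[0,0,0],0,0],[[0,0,0],0,0],[[0,0,0],0,0],[[0,0,0],0,0],[[0,0,0],0,0]]' 50;  python3 -m pendant '[[[0,0,0.3],0,0],[[0,0,0.7],0,0],[[0,0,0.9],0,0],[[0,0,0.9],0,0],[[0,0,0.9],0,0],[[0,0,0.9],0,0],[[0,0,0.9],0,0],[[0,0,0],0,0]]'; python3 - <<'E'
from h import *
c=cam("wrist");cv2.imwrite("pics/wrist4.png",c[0][...,::-1])
c=cam("side");P=pts(c);np.savez("side4.npz",im=c[0],P=P);cv2.imwrite("pics/side4.png",cv2.resize(c[0][130:280,200:350],None,fx=4,fy=4,interpolation=2)[...,::-1])
E
```

```text
time_s: 6.45
position: [0.4674, 0.3379, 0.084]
tool_rot: [[-0.965, 0.002, -0.261], [0.261, 0.001, -0.965], [-0.002, -1.0, -0.002]]
ft_force: [1.1, -0.6, 6.7]
grip_width: 0.0108
time_s: 7.12
position: [0.4679, 0.3383, 0.2538]
tool_rot: [[-0.965, 0.009, -0.261], [0.261, 0.004, -0.965], [-0.007, -1.0, -0.006]]
ft_force: [0.2, 0.0, 0.6]
grip_width: 0.011
```

View pics/wrist4.png

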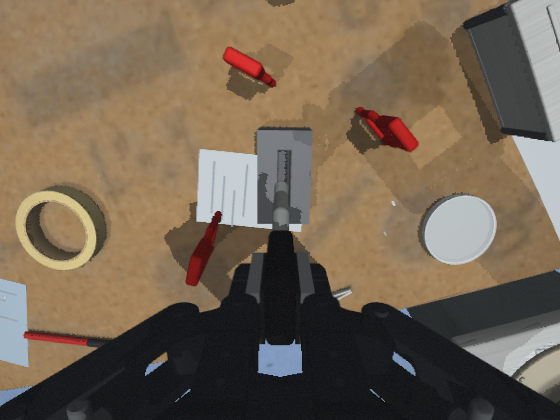

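View pics/side4.png

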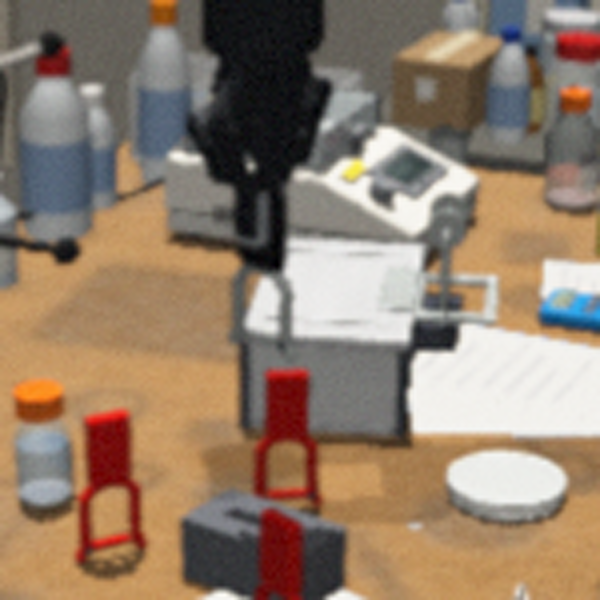

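```bash
python3 -m pendant '[[[0,-0.3,0.9],0,0],[[-0.05,-0.9,0.7],0.5,0],[[-0.05,-0.9,0],0.5,0],[[-0.05,-0.9,0],0.5,0],[[-0.05,-0.9,0],0.5,0],[[-0.05,-0.9,0],0.5,0],[[-0.05,-0.9,0],0.5,0],[[-0.05,-0.9,0],0.5,0],[[-0.05,-0.9,0],0.5,0],[[-0.05,-0.9,0],0.5,0],[[-0.05,-0.9,0],0.5,0],[[-0.05,-0.9,0],0.5,0]]'; python3 -m pendant '[[[-0.05,-0.9,0],0.24,0],[[-0.05,-0.9,0],0,0],[[0,-0.5,0],0,0],[[0,0,0],0,0],[[0,0,0],0,0]]'; python3 - <<'E'
from h import *
for n in["side","wrist"]:
  c=cam(n);P=pts(c);np.savez(f"{n}5.npz",im=c[0],d=c[1],P=P,K=c[2],D=c[3],R=c[4],t=c[5])
  i=c[0]
  if n=="side":i=cv2.resize(i[110:260,230:380],None,fx=4,fy=4,interpolation=2)
  cv2.imwrite(f"pics/{n}5.png",i[...,::-1])
E
```

```text
time_s: 8.22
position: [0.4494, 0.0305, 0.2945]
tool_rot: [[-0.976, -0.003, 0.216], [-0.216, 0.001, -0.976], [0.003, -1.0, -0.001]]
ft_force: [0.1, 0.4, -1.5]
grip_width: 0.0112
time_s: 8.63
position: [0.4469, -0.0375, 0.2948]
tool_rot: [[-0.973, -0.002, 0.233], [-0.233, 0.001, -0.973], [0.002, -1.0, -0.002]]
ft_force: [0.2, -0.0, -1.2]
grip_width: 0.0114
```

View pics/wrist5.png

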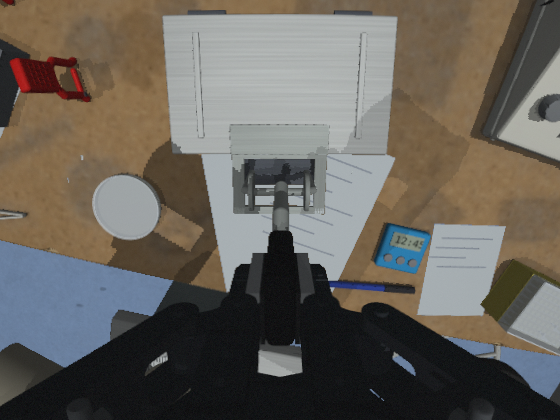

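View pics/side5.png

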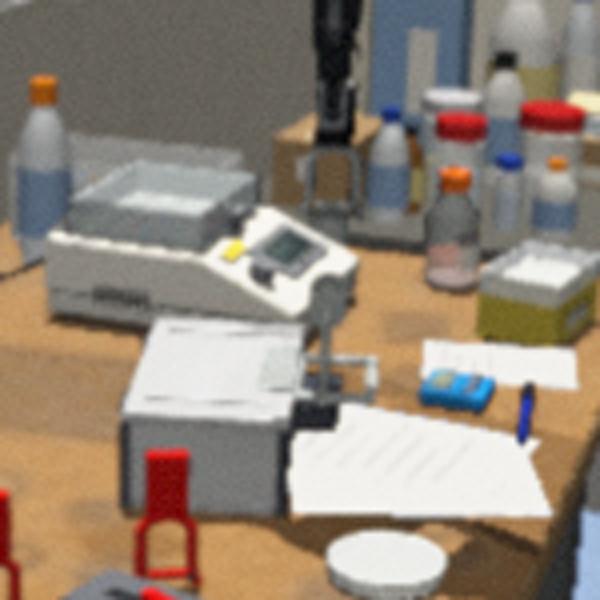

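```bash
python3 - <<'E'
from h import *
z=np.load("side5.npz");P=z["P"]
o=np.array([.446,-.0365]);a=np.radians(13.7);ex=np.array([np.cos(a),np.sin(a)]);ey=np.array([-ex[1],ex[0]])
x=(P[...,:2]-o)@ex;y=(P[...,:2]-o)@ey
m=(abs(x)<.05)&(abs(y)<.04)&(P[...,2]>.175)&(P[...,2]<.28)
i=np.argsort(P[m][:,2]);q=np.c_[x[m],y[m],P[m][:,2]][i]
for lo in np.arange(.18,.28,.008):
  k=q[(q[:,2]>=lo)&(q[:,2]<lo+.008)]
  if len(k):print(lo.round(3),len(k),k.min(0).round(4),k.max(0).round(4),k.mean(0).round(4))
m=(abs(x)<.03)&(abs(y-.024)<.012)&(P[...,2]>.13)&(P[...,2]<.17);print("collar",m.sum(),x[m].mean(),x[m].min(),x[m].max(),P[m][:,2].min(),P[m][:,2].max())
w=np.load("wrist5.npz");k=[w[i] for i in"KDRt"]
for u,v in[(250,190),(310,190),(261,190),(299,190)]:
  p=ray(*k,u,v,.147);print(p,(p[:2]-o)@ex,(p[:2]-o)@ey)
cv2.imwrite("pics/w5c.png",cv2.resize(w["im"][140:260,220:340],None,fx=5,fy=5,interpolation=2)[...,::-1])
E
```

```text
0.22 18 [-0.025  -0.0047  0.2204] [0.0272 0.004  0.228 ] [-0.0007 -0.0003  0.2242]
0.228 26 [-0.0245 -0.0054  0.2284] [0.0242 0.0082 0.2349] [-0.0007  0.0023  0.2314]
0.236 13 [-0.021  -0.0086  0.2369] [0.0213 0.0069 0.2423] [-0.0062 -0.0004  0.2392]
0.244 13 [-0.0205 -0.0095  0.2441] [0.0216 0.0067 0.2519] [6.60e-03 1.00e-04 2.48e-01]
0.252 10 [-0.0204 -0.0013  0.2523] [0.0218 0.0066 0.2585] [0.004  0.0014 0.2554]
0.26 14 [-0.023  -0.0064  0.2602] [0.022  0.0059 0.267 ] [-0.0031  0.0008  0.2632]
0.268 21 [-0.0196 -0.0074  0.2681] [0.022  0.0055 0.276 ] [0.0016 0.0005 0.2724]
0.276 14 [-0.0128 -0.0054  0.2763] [0.0164 0.0062 0.2797] [0.0016 0.0007 0.2781]
collar 82 0.0010123521455127741 -0.015672002602238867 0.016813919032711313 0.13005663359822528 0.16633596019010619
[ 0.4406529  -0.01142082  0.147     ] 0.0007447389689987335 0.02563205692754504
[ 0.4529334 -0.0625367  0.147    ] 0.0005696565827803143 -0.026938031295391913
[ 0.44290156 -0.02079907  0.147     ] 0.000708290960420204 0.01598805586284436
[ 0.45067683 -0.05316258  0.147     ] 0.0005974394916289478 -0.017296167698299707
```

View pics/w5c.png

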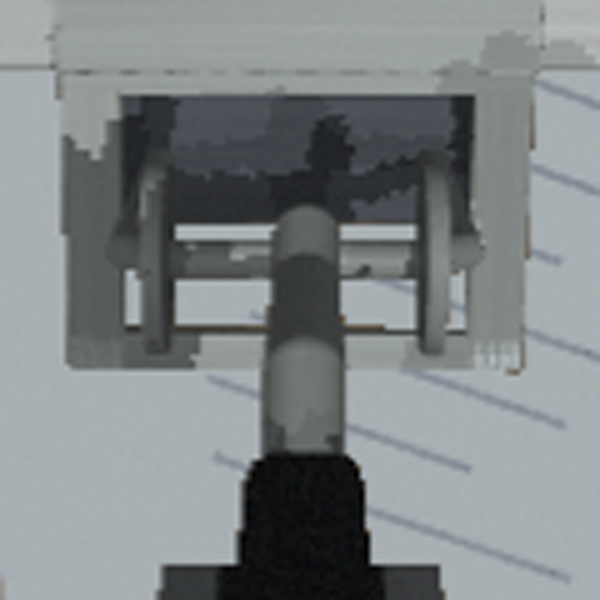

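```bash
python3 -m pendant '[[[0,0.03,-0.5],0,0],[[0,0,-0.8],0,0],[[0,0,-0.5],0,0],[[0,0,-0.3],0,0],[[0,0,-0.3],0,0],[[0,0,-0.3],0,0],[[0,0,-0.3],0,0],[[0,0,0],0,0]]';python3 -m pendant '[[[0,0,-0.2],0,0],[[0,0,-0.2],0,0],[[0,0,-0.2],0,0],[[0,0,-0.2],0,0],[[0,0,-0.2],0,0],[[0,0,0],0,0]]'
```

```text
time_s: 9.4
position: [0.4463, -0.0357, 0.2048]
tool_rot: [[-0.972, -0.004, 0.236], [-0.236, 0.0, -0.972], [0.003, -1.0, -0.001]]
ft_force: [-4.8, -0.8, 0.5]
grip_width: 0.0112
time_s: 9.9
position: [0.447, -0.0363, 0.1745]
tool_rot: [[-0.972, -0.002, 0.234], [-0.234, 0.001, -0.972], [0.001, -1.0, -0.001]]
ft_force: [0.3, -0.6, -0.8]
grip_width: 0.0113
```

```bash
python3 -m pendant '[[[0,0,-0.1],0,0],[[0,0,0],0,0]]'; python3 - <<'E'
from h import *
c=cam("side");cv2.imwrite("pics/side6.png",cv2.resize(c[0][140:240,270:380],None,fx=6,fy=6,interpolation=2)[...,::-1])
c=cam("wrist");cv2.imwrite("pics/wrist6.png",c[0][...,::-1])
E
```

```text
time_s: 10.07
position: [0.4476, -0.0365, 0.1735]
tool_rot: [[-0.972, 0.001, 0.234], [-0.234, -0.0, -0.972], [-0.001, -1.0, 0.0]]
ft_force: [-2.9, 1.5, 7.0]
grip_width: 0.0112
```

View pics/side6.png

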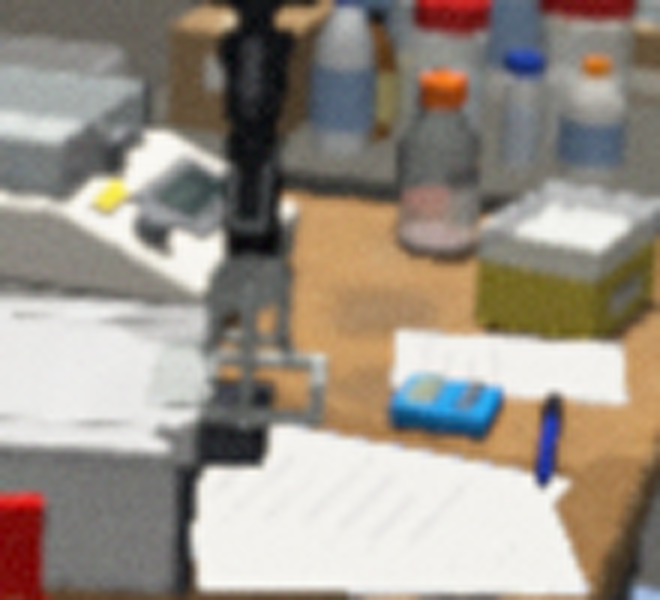

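View pics/wrist6.png

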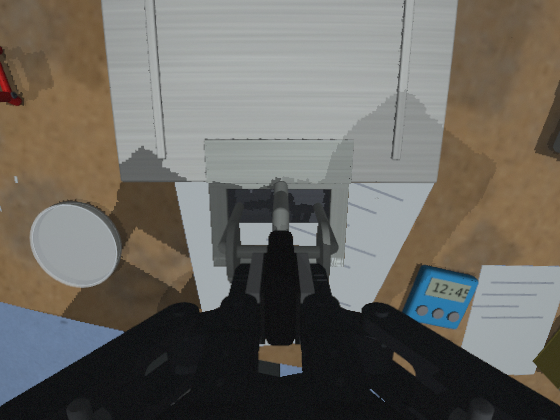

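```bash
python3 -m pendant '[[[0,0,-0.05],0,0],[[0,0,0],0,0]]';python3 -m pendant '[[[0,0,0.3],0,0],[[0,0,0.3],0,0],[[0,0,0.25],0,0],[[0,0,0],0,0]]';python3 -m pendant '[[[0,0,0.1],0,0],[[0,0,0.1],0,0],[[0,0,0],0,0]]'
```

```text
time_s: 10.33
position: [0.4477, -0.0365, 0.1732]
tool_rot: [[-0.972, 0.002, 0.234], [-0.234, -0.001, -0.972], [-0.002, -1.0, 0.001]]
ft_force: [-5.6, 0.9, 18.2]
grip_width: 0.0113
time_s: 10.67
position: [0.4481, -0.0367, 0.1981]
tool_rot: [[-0.972, 0.003, 0.234], [-0.234, -0.001, -0.972], [-0.003, -1.0, 0.002]]
ft_force: [0.5, -0.3, -0.4]
grip_width: 0.0112
time_s: 10.92
position: [0.4474, -0.0365, 0.203]
tool_rot: [[-0.972, 0.0, 0.234], [-0.234, -0.0, -0.972], [-0.0, -1.0, 0.0]]
ft_force: [-0.7, -0.3, -1.7]
grip_width: 0.0113
```

```bash
python3 -m pendant '[[[0,0,0.1],0,0],[[0,0,0.1],0,0],[[0,0,0],0,0]]'; python3 - <<'E'
from h import *
c=cam("side");cv2.imwrite("pics/side7.png",cv2.resize(c[0][140:240,270:380],None,fx=6,fy=6,interpolation=2)[...,::-1])
E
```

```text
time_s: 11.17
position: [0.447, -0.0364, 0.2082]
tool_rot: [[-0.972, -0.001, 0.234], [-0.234, 0.001, -0.972], [0.001, -1.0, -0.001]]
ft_force: [-0.3, -0.5, -9.1]
grip_width: 0.0111
```

View pics/side7.png

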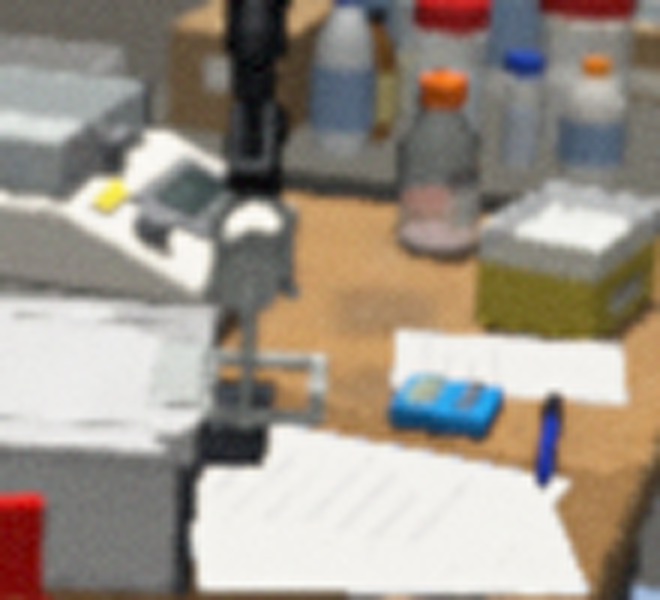

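The clip resists an upward pull (−9 N at +33 mm), so the gate has closed behind the bar. I'll lower it, release, and back off.

```bash
python3 -m pendant '[[[0,0,-0.4],0,0],[[0,0,-0.4],0,0],[[0,0,-0.27],0,0],[[0,0,0],0,0]]';python3 -m pendant '[[[0,0,0],0,0.3],[[0,0,0],0,0.5],[[0,0,0],0,0.5],[[0,0,0],0,0.5],[[0,0,0.5],0,0.5],[[0,0,0.9],0,0.5],[[0,0,1],0,0.5],[[0,0,1],0,0.5],[[0,0,1],0,0.5],[[0,0,1],0,0.5],[[0,0,0],0,0.5],[[0,0,0],0,0.5]]';  python3 -m pendant '[[[1,0,0],0,0.5],[[1,0,0],0,0.5],[[1,0,0],0,0.5],[[0,0,0],0,0.5],[[0,0,0],0,0.5]]'; python3 - <<'E'
from h import *
c=cam("side");cv2.imwrite("pics/side8.png",cv2.resize(c[0][140:240,270:380],None,fx=6,fy=6,interpolation=2)[...,::-1])
c=cam("wrist");cv2.imwrite("pics/wrist8.png",c[0][...,::-1])
E
```

```text
time_s: 11.55
position: [0.4468, -0.0363, 0.1756]
tool_rot: [[-0.972, -0.002, 0.234], [-0.234, 0.001, -0.972], [0.002, -1.0, -0.001]]
ft_force: [-0.6, -0.1, -1.0]
grip_width: 0.0115
time_s: 12.55
position: [0.4476, -0.0365, 0.34]
tool_rot: [[-0.972, 0.003, 0.234], [-0.234, -0.001, -0.972], [-0.003, -1.0, 0.002]]
ft_force: [0.6, 0.2, -0.7]
grip_width: 0.0424
time_s: 12.97
position: [0.5378, -0.0364, 0.3365]
tool_rot: [[-0.972, -0.004, 0.235], [-0.235, 0.001, -0.972], [0.003, -1.0, -0.002]]
ft_force: [-0.3, 0.2, 0.1]
grip_width: 0.043
```

View pics/side8.png

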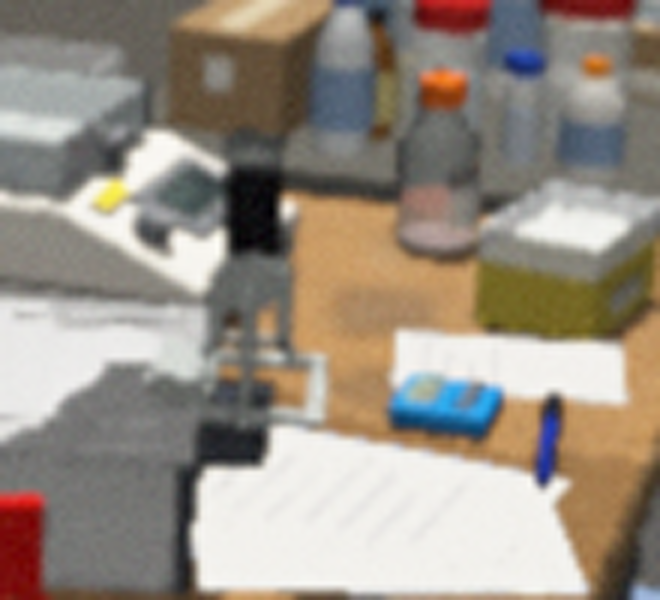

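View pics/wrist8.png

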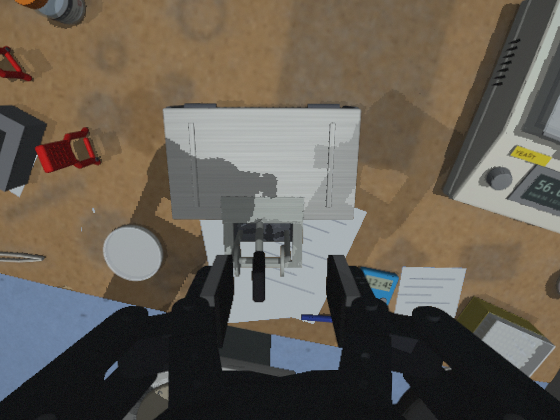

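The clip is still upright on the bar. I'll wait to see whether it flops before handing in.

```bash
python3 -m pendant '[[[0,0,0],0,0.5],[[0,0,0],0,0.5],[[0,0,0],0,0.5],[[0,0,0],0,0.5],[[0,0,0],0,0.5],[[0,0,0],0,0.5],[[0,0,0],0,0.5],[[0,0,0],0,0.5],[[0,0,0],0,0.5],[[0,0,0],0,0.5],[[0,0,0],0,0.5],[[0,0,0],0,0.5]]'; python3 -m pendant '[[[0,0,0],0,0.5],[[0,0,0],0,0.5],[[0,0,0],0,0.5],[[0,0,0],0,0.5],[[0,0,0],0,0.5],[[0,0,0],0,0.5],[[0,0,0],0,0.5],[[0,0,0],0,0.5],[[0,0,0],0,0.5],[[0,0,0],0,0.5],[[0,0,0],0,0.5],[[0,0,0],0,0.5]]';  python3 - <<'E'
from h import *
c=cam("side");cv2.imwrite("pics/side9.png",cv2.resize(c[0][140:240,270:380],None,fx=6,fy=6,interpolation=2)[...,::-1])
c=cam("wrist");cv2.imwrite("pics/wrist9.png",cv2.resize(c[0][180:320,180:320],None,fx=4,fy=4)[...,::-1])
E
```

```text
time_s: 14.07
position: [0.5373, -0.0365, 0.3387]
tool_rot: [[-0.972, -0.0, 0.234], [-0.234, 0.0, -0.972], [-0.0, -1.0, -0.0]]
ft_force: [-0.5, 0.5, 0.2]
grip_width: 0.0429
time_s: 15.07
position: [0.5373, -0.0365, 0.3387]
tool_rot: [[-0.972, 0.0, 0.234], [-0.234, 0.0, -0.972], [-0.0, -1.0, -0.0]]
ft_force: [0.0, 0.7, 0.5]
grip_width: 0.0429
```

View pics/side9.png

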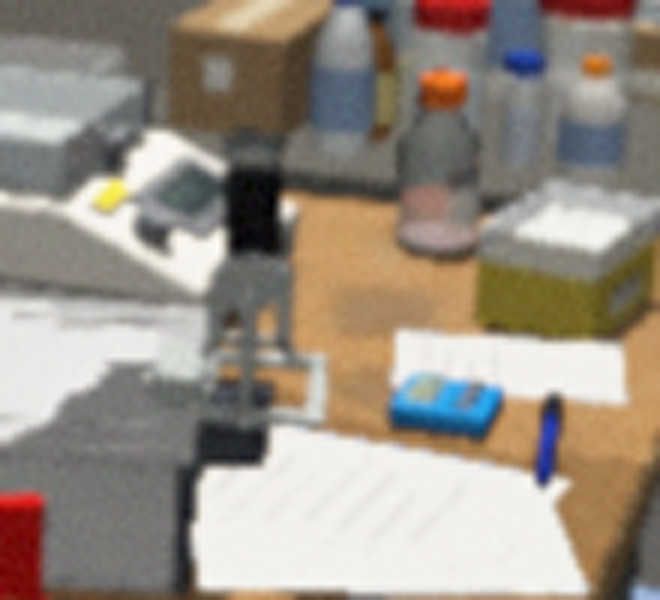

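View pics/wrist9.png

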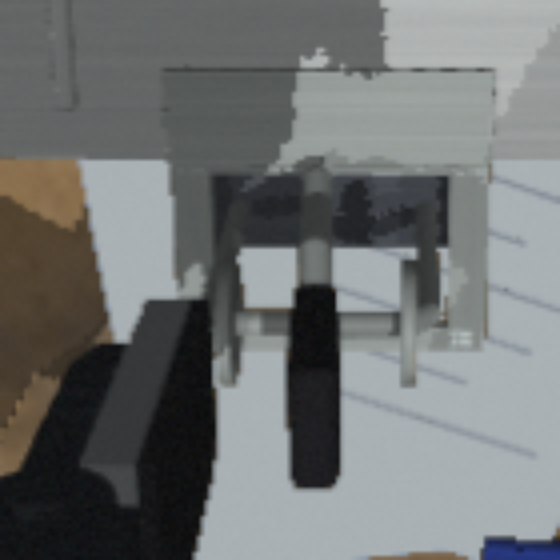

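```bash
cat >m.py <<'E'
from h import *
c=cam("wrist");P=pts(c);a=np.array([.446,-.0365]);m=(np.abs(P[...,0]-.446)<.06)&(np.abs(P[...,1]+.0365)<.03)&(P[...,2]>.18)&(P[...,2]<.23)&(c[0].max(2)<60);q=P[m];print(m.sum(),q.mean(0).round(4),q[q[:,2]>.2].mean(0).round(4))
E
python3 m.py; python3 -m pendant '[[[0,0,0],0,0.5],[[0,0,0],0,0.5],[[0,0,0],0,0.5],[[0,0,0],0,0.5],[[0,0,0],0,0.5],[[0,0,0],0,0.5],[[0,0,0],0,0.5],[[0,0,0],0,0.5],[[0,0,0],0,0.5],[[0,0,0],0,0.5],[[0,0,0],0,0.5],[[0,0,0],0,0.5]]'; python3 -m pendant '[[[0,0,0],0,0.5],[[0,0,0],0,0.5],[[0,0,0],0,0.5],[[0,0,0],0,0.5],[[0,0,0],0,0.5],[[0,0,0],0,0.5],[[0,0,0],0,0.5],[[0,0,0],0,0.5],[[0,0,0],0,0.5],[[0,0,0],0,0.5],[[0,0,0],0,0.5],[[0,0,0],0,0.5]]' >/dev/null; python3 m.py
```

```text
502 [ 0.4517 -0.0366  0.2015] [ 0.4488 -0.0374  0.205 ]
time_s: 16.22
position: [0.5373, -0.0365, 0.3387]
tool_rot: [[-0.972, 0.0, 0.234], [-0.234, 0.0, -0.972], [-0.0, -1.0, -0.0]]
ft_force: [0.2, 0.5, -0.3]
grip_width: 0.0427
502 [ 0.4518 -0.0366  0.2014] [ 0.4488 -0.0374  0.2051]
```

The clip has not moved over 2 s, and the lid is still shut, so I'm handing in.

```bash
python3 -c "
from rig import env
print(env.close_job())"
```

```text
the job is handed in; nothing more can be done
None
```

I shut the lid, snapped the clip onto the staple and let go. The job was handed in at about 17 s, and no verdict was reported.

- **Lid:** I pressed it down with the closed fingertips until they stopped at the lid's shut height (84 mm). The force peaked at 58 N at the fingertips. The camera then showed the staple standing up through the slot in the tongue.
- **Clip:** I pressed it over the bar until the crown met it, at about 18 N. A test lift of about 35 mm met a 9 N pull, so the gate is shut behind the bar.
- **Last checks:** After release the clip did not flop over. It stays balanced upright on the bar, and two measurements about 2 s apart agreed to 0.1 mm. The gripper is well clear of everything. The bottle, timer and dish looked undisturbed in the pictures, though I did not measure them.
- **Disagreement:** The bar's position from the top and wrist cameras differed by about 2 mm. I used the wrist value, and the fit was fine. No check failed.

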